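Oil the telescoping stop arm and hold it at its mark

TASK

Oil the slide first: push the hand oiler's sprung lever fully down and let it come fully back up, at least three times, leaving the stop arm home. Then pinch the stop arm's head so that its side lock button is squeezed in, draw the arm out until its pointer lines up with the needle of the set clip on the scale, and finish while still holding it there, button squeezed, against its return spring. Leave the set clip, caps and tape roll where they are.

Things in the scene. Friction and masses are not known exactly. Their poses are not given: they have to be found in the camera images.
- gauge: Fixed stop-arm unit: green base plate 440x137x12 mm, square outer tube 30x30 mm, 220 long, 60-90 mm up. Origin: on bench below the tube's mouth. x = level direction the arm draws out (roughly world -y), z up, y to the lock button and white scale bar (y 66-94, x 20-220 mm, top 34 mm, 10 mm ticks). Steel keeper post at x -8, y 38 mm, 76 mm high. Place and yaw vary.
- stop_arm: Telescoping arm; aluminium head block 40 mm along travel, 32 across (without button), 55-120 mm above bench. Origin: centre of head's underside; axes as gauge. Home: gauge x 50 mm; slides along gauge +x up to 150 mm. Latched at home until the button is in; return spring 3 N at home, 6.5 N at 140 mm out. Its needle pointer runs sideways from under the head to the scale.
- grip (a point): Pinch point in the head, moves with it: 98 mm above bench, 22 below the head's top; midway between the plain side (19 mm to gauge -y) and the pressed-in button's face (19 mm to gauge +y). Pinch from above, fingers closing along gauge y: 46 mm wide with the button out, 38 with it in. Axes as gauge.
- lock_button (a joint): Travel of the lock button in m: 0 out, 0.008 fully in. Spring 4 N out, 7.2 N fully in. Unlocked beyond 0.006, and it springs out when let go. Pressed towards gauge -y, into the head.
- button_face (a point): Centre of the lock button's outer face: black block, 26 mm along travel x 32 mm high, standing 14 mm out of the head's gauge +y side when out, 101 mm above bench. A steel latch bar (60-72 mm above bench) runs from it back to the keeper post.
- pointer (a point): Tip of the arm's needle pointer, beside the scale, at the head centre's position along the travel; moves with the arm. Axes as the gauge's.
- mark (a point): The mark: inner tip of the 2 mm needle on the dark steel set clip (block 16x24 mm with a small screw, top 60 mm above bench) clamped on the scale bar, 70-130 mm out from the pointer's home; varies. Axes as gauge. Pointer is at the mark when both have the same position along gauge x.
- oiler: Fixed hand oiler: green pump block 55x60 mm, 90 high, white reservoir 62 mm across, 140 high with cap, behind it on a 130x90 mm base. Origin: on bench below the lever's pivot, which is 105 mm up. z up; the lever points along its -x (roughly towards the robot). Place and yaw vary.
- pump_lever (a joint): Lever angle pushed down, rad: 0 at rest (slopes up 0.55 rad from the pivot towards oiler -x), 0.70 at the lower stop (slopes down 0.15 rad). Spring 0.9 N m at rest to 1.6 at the stop, about 6 to 11 N at the grip; rises by itself when let go. A full stroke: all the way down, then all the way back up.
- lever_grip (a point): Point on the axis of the lever's black round hand grip (26 mm thick, from 110 to 185 mm from the pivot plus round ends), 150 mm from the pivot; moves with the lever. Push it down from above.
- cap_a: Loose black moulded cap, disc 84 mm across, 32 mm high; origin at the centre of its underside. Leave alone.
- cap_b: Another like it. Leave alone.
- tape_roll: Loose yellow roll of tape, ring 96 mm across, 25 mm high, origin at the centre of its underside. Leave alone.

How it is judged (in metres and radians):
On the way, in this order (a step that is already met when the one before it is completed fails the run):
1. first stroke: lever fully down, arm home (value of joint pump_lever above 0.6 rad and distance of pointer from where it was at the start of the episode below 0.01 m), for 0.05 s.
2. first stroke: lever fully up, arm home (value of joint pump_lever below 0.08 rad and distance of pointer from where it was at the start of the episode below 0.01 m), for 0.05 s.
3. second stroke: lever fully down, arm home (all of step 1), for 0.05 s.
4. second stroke: lever fully up, arm home (all of step 2), for 0.05 s.
5. third stroke: lever fully down, arm home (all of step 3), for 0.05 s.
6. third stroke: lever fully up, arm home (all of step 4), for 0.05 s.
7. button squeezed, arm drawn out to the mark (x of pointer in the frame of mark between -0.005 and 0.005 m and value of joint lock_button above 0.005 m), for 0.3 s.
At the end, for the whole second after the job is handed in: Pointer within 5 mm of the mark along the travel, arm at rest, lock button held in over 5 mm, fingers holding the head with over 3 N, pump lever up (under 0.08 rad), caps and tape within 20 mm of their starts; before that, three strokes over 0.60 rad and back with the arm home (all of step 7 and contact force between the fingers and stop_arm above 3 N and linear speed of stop_arm below 0.01 m/s and value of joint pump_lever below 0.08 rad and distance of each of cap_a, cap_b, tape_roll from where it was at the start of the episode below 0.02 m); the arm keeps its last pose, push and grip.
It fails at once if a cap or the tape roll is moved by more than 20 mm (not (distance of cap_a from where it was at the start of the episode below 0.02 m) or not (distance of cap_b from where it was at the start of the episode below 0.02 m) or not (distance of tape_roll from where it was at the start of the episode below 0.02 m)).
It fails at once if the set clip is shifted by more than 4 mm (distance of mark from where it was at the start of the episode above 0.004 m).
It also fails if it takes over 58 s, if anything falls off the work surface, if the arm or the gripper's body presses on something with over 40 N, if the wrist force passes 120 N, or if a joint passes its speed limit or range.

ROBOT

A 6-joint arm with a two-finger parallel gripper is mounted at the origin on the work surface. World frame = base frame: x ahead of the robot, y to its left, z up, the work surface at z = 0. Lengths are in mm, angles in rad, forces in N, time in s.
With the tool pointing down it reaches from about 275 to 825 mm from the base axis. Payload 5.2 kg.
Tool frame: the origin (TCP) lies at the very end of the fingers, on their centre line; the grasp point (between the pads) lies 19 mm behind it; z points along the fingers, y is the line along which they close (so a half turn about z gives the same grasp; the last joint's range is limited). The gripper opens to 93 mm and grips with 3 to 60 N. Pads are 15 mm wide; open, the fingers measure 128 mm over their backs; the gripper's body (75 mm by 188 mm) begins 65 mm behind the grasp point.
Start: joints at [1.069, 0.259, 1.535, -0, 1.348, -0.203], TCP at [161.883, 525.641, 218.653] pointing down, gripper open.
Joint ranges: [-3.14, 3.14], [-0.91, 2.08], [0.19, 2.58], [-1.22, 4.36], [0.22, 2.71], [-3.12, 3.12]. Speed limits (rad/s): [2.57, 2.57, 3.14, 3.14, 3.14, 3.14].

INTERFACE

Orientations are given as [roll, pitch, yaw] about the fixed x, y, z axes, in that order (R = Rz(yaw) Ry(pitch) Rx(roll)).
In Python, from bench import robot gives the robot as it stands. The module is installed in compiled form; this text tells all that it offers. Calls block until the motion is done:
- robot.move_ptp(position, orientation): joint-space move of the TCP to a pose.
- robot.move_linear(position, ori=None, speed=150, f_stop=None): straight line of the TCP; ori=None keeps the orientation; speed is the mean speed in mm/s. With f_stop (N) it stops when the force on the tool has changed by that much, and returns True; else False.
- robot.move_j(angles): joint-space move.
- robot.move_gripper(opening): opening from 0.0 (shut) to 1.0 (fully open); the grip force is fixed at half the most; returns when the fingers have stopped.
- robot.sleep(seconds).
- robot.inverse_kinematics(position, orientation): joint angles nearest the present ones, or None.
- robot.get_image(name): name is "side" or "top"; returns a dict with "img" (480x640x3 uint8, blue, green, red), "fovy" (degrees; the focal length in pixels is half the picture's height over the tangent of half this angle, whatever the lens; pixels are square), "cx", "cy" (the principal point, pixels), "k1" (the pictures are not rectified: a ray, as slopes to the right and down, at radius r is drawn at 1 + k1 r^2 times it, then the intrinsics apply), "eye" and "orientation" of the camera in the world. Camera axes: x right, y down, z forward; pixel columns grow to the right and rows downward; lengths in mm; the calibration is good to about 2 mm. A picture is of the moment at which its call begins. There is no depth.
A pose or a line that the arm cannot do raises robot.MotionError and nothing moves.
- robot.hand_in(): hands the job in; it is judged then, once.
Readings, each from a call of its own:
- robot.current_t(): time.
- robot.current_qpos(): joint angles.
- robot.current_joint_vel(): joint speeds.
- robot.current_joint_efforts(): joint torques, N m.
- robot.current_tcp_pos(): TCP position.
- robot.current_eef_rot(): TCP orientation.
- robot.current_contact_force(): force on the tool from outside, world axes, zero at the start.
- robot.current_ft_torque(): the same for the moment, N m.
- robot.current_gripper_width(): opening from 0.0 (shut) to 1.0 (fully open).
- robot.current_finger_force(): force on a finger pad.
Only numpy, scipy, OpenCV 4.12 (cv2) and the standard library are available. Lean on these libraries where they do the work, as an engineer would, in place of code of your own. Each camera call takes 0.05 s, during which the arm holds its last target. There are 200 camera calls.

## Working session

There is one attempt and no reset: what is moved stays moved. The work goes in short steps, each a Python script; the robot and the scene stay as the last script left them, time stands still between calls to the robot, and variables do not carry over. Pictures are saved under pics/ and viewed, at most 10 in all, crops included, and the job is handed in when it is done.

```bash
mkdir -p pics
cat > h.py <<'E'
import numpy as np, cv2
from bench import robot
from scipy.spatial.transform import Rotation as R
def grab(n):
    d=robot.get_image(n); return d
def Rc(d):
    o=np.array(d["orientation"],float)
    return o if o.shape==(3,3) else R.from_euler('xyz',o).as_matrix()
def K(d):
    f=240/np.tan(np.radians(d["fovy"])/2); return np.array([[f,0,d["cx"]],[0,f,d["cy"]],[0,0,1]])
def ray(d,uv):
    p=cv2.undistortPoints(np.array([[uv]],float),K(d),np.array([d["k1"],0,0,0,0.]),None,None,None)[0,0] if 0 else None
    p=cv2.undistortPointsIter(np.array([[uv]],float),K(d),np.array([d["k1"],0,0,0.]),np.eye(3),np.eye(3),(3,50,1e-9))[0,0]
    v=Rc(d)@np.array([p[0],p[1],1.]); return np.array(d["eye"],float),v
def plane(d,uv,z):
    e,v=ray(d,uv); return e+v*(z-e[2])/v[2]
def tri(d1,u1,d2,u2):
    (a,v),(b,w)=ray(d1,u1),ray(d2,u2); v/=np.linalg.norm(v); w/=np.linalg.norm(w)
    s=np.linalg.lstsq(np.c_[v,-w],b-a,rcond=None)[0]; p,q=a+s[0]*v,b+s[1]*w
    return (p+q)/2,np.linalg.norm(p-q)
def proj(d,P):
    q=Rc(d).T@(np.asarray(P,float)-np.array(d["eye"])); return cv2.projectPoints(q.reshape(1,1,3),np.zeros(3),np.zeros(3),K(d),np.array([d["k1"],0,0,0.]))[0].ravel()
E
python3 - <<'E'
from h import *
import pickle
for n in("top","side"):
    d=grab(n); pickle.dump(d,open(n+".pkl","wb")); cv2.imwrite(f"pics/{n}0.png",d["img"]); print(n,{k:d[k] for k in d if k!="img"})
print(robot.current_eef_rot(),robot.current_t())
E
```

```text
top {'fovy': 43.66218525060743, 'cx': 317.9930083802433, 'cy': 244.73858456493997, 'k1': -0.06922174003835262, 'eye': array([ 312.17245059,  -50.76960395, 1260.90812999]), 'orientation': array([-2.94036008e+00, -7.97883268e-04, -1.45389914e+00])}
side {'fovy': 50.64068112711828, 'cx': 324.9537313436945, 'cy': 237.02584883411942, 'k1': -0.033593678804838836, 'eye': array([ 493.19323452, -976.06616485,  776.55560344]), 'orientation': array([-2.16119301,  0.00542544, -0.05185981])}
[-3.13999352e+00 -3.44423184e-04  2.84280692e+00] 0.1
```

View pics/top0.png

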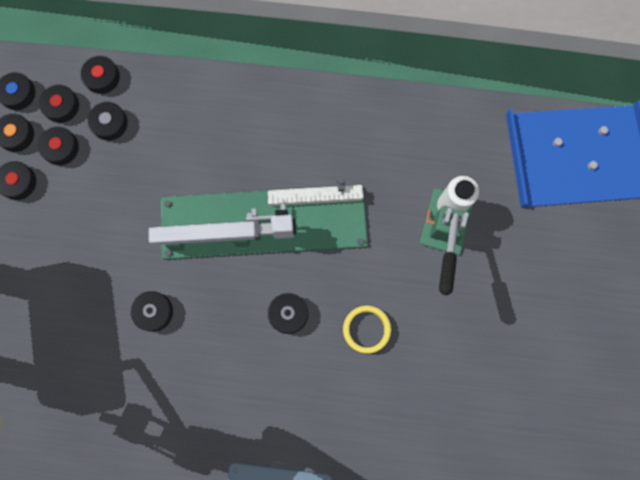

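View pics/side0.png

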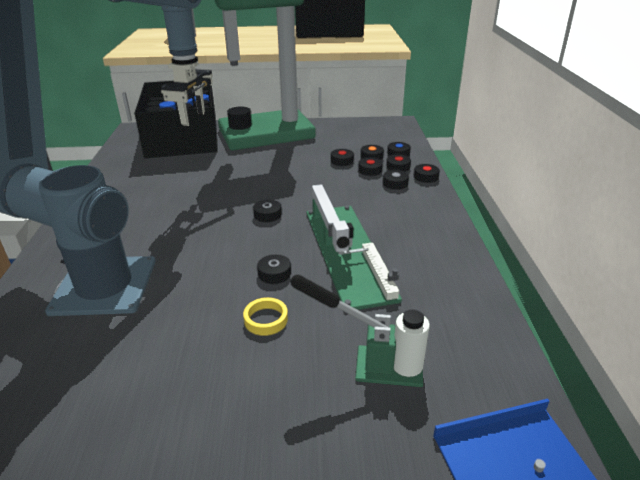

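The top view shows the gauge at about (265,222): head (283,226), scale (315,195), clip (342,186). The oiler is at about (455,220) with its grip at (447,272). In the side view the head is at (340,238), the clip at (392,275) and the lever grip at (315,290).

Run:
```python
from h import *
import pickle
t=pickle.load(open("top.pkl","rb"))["img"];s=pickle.load(open("side.pkl","rb"))["img"]
a=cv2.resize(t[170:260,240:380],None,fx=5.7,fy=5.7,interpolation=cv2.INTER_CUBIC); cv2.imwrite("pics/topg.png",a)
b=cv2.resize(s[185:310,285:435],None,fx=4.8,fy=4.8,interpolation=cv2.INTER_CUBIC); cv2.imwrite("pics/sideg.png",b)
# masks
for n,im in(("top",t),("side",s)):
    hsv=cv2.cvtColor(im,cv2.COLOR_BGR2HSV)
    g=cv2.inRange(hsv,(60,80,50),(95,255,200))
    for c in cv2.findContours(g,0,2)[0]:
        if 300<cv2.contourArea(c)<30000: print(n,"green",cv2.contourArea(c),cv2.minAreaRect(c),cv2.boxPoints(cv2.minAreaRect(c)).round(1).tolist())
    w=cv2.inRange(hsv,(0,0,190),(180,45,255))
    for c in cv2.findContours(w,0,2)[0]:
        if 60<cv2.contourArea(c)<5000: print(n,"white",cv2.contourArea(c),cv2.boxPoints(cv2.minAreaRect(c)).round(1).tolist())
    k=cv2.inRange(im,(0,0,0),(32,32,32))
    for c in cv2.findContours(k,0,2)[0]:
        if 100<cv2.contourArea(c)<3000: print(n,"black",cv2.contourArea(c),np.round(cv2.minAreaRect(c)[0],1),np.round(cv2.minAreaRect(c)[1],1))
```

```text
top green 4816.5 ((263.1378479003906, 230.1362762451172), (45.42169189453125, 205.18630981445312), 86.3086166381836) [[159.3000030517578, 214.10000610351562], [364.1000061035156, 200.89999389648438], [367.0, 246.1999969482422], [162.1999969482422, 259.3999938964844]]
top green 2678.0 ((219.9474334716797, 207.7969970703125), (27.880369186401367, 117.84208679199219), 86.36705780029297) [[160.3000030517578, 197.60000610351562], [277.8999938964844, 190.1999969482422], [279.6000061035156, 218.0], [162.0, 225.39999389648438]]
top green 779.5 ((439.1471252441406, 219.41177368164062), (26.193845748901367, 57.48093795776367), 14.03624439239502) [[419.5, 244.10000610351562], [433.3999938964844, 188.39999389648438], [458.79998779296875, 194.6999969482422], [444.8999938964844, 250.5]]
top green 28707.0 ((319.6061706542969, 47.99800491333008), (645.7689819335938, 49.5504264831543), 6.048507213592529) [[-4.099999904632568, 38.599998474121094], [1.100000023841858, -10.699999809265137], [643.2999877929688, 57.400001525878906], [638.0999755859375, 106.69999694824219]]
top white 1346.0 [[148.199996948
[... 2971 characters left out ...]
00610351562], [318.8999938964844, 181.1999969482422], [348.29998779296875, 227.1999969482422], [336.70001220703125, 234.60000610351562]]
side white 3036.0 [[489.29998779296875, 45.900001525878906], [503.20001220703125, -15.5], [572.0999755859375, 0.0], [558.2000122070312, 61.5]]
side black 335.5 [313.8 292.4] [51.   9.8]
side black 238.5 [274.3 275.9] [13.9 32.3]
side black 174.5 [267.3 215.1] [12.1 26.5]
side black 145.0 [395.5 183. ] [10. 23.]
side black 140.5 [426.1 176.9] [23.3 10. ]
side black 127.5 [369.9 170.2] [22.2  9.5]
side black 105.0 [398. 166.] [ 8. 22.]
side black 115.5 [341.5 160.5] [ 9. 21.]
side black 273.0 [239.2 120.3] [15.8 21.7]
side black 2347.0 [330.   18.5] [37. 68.]
```

View pics/topg.png

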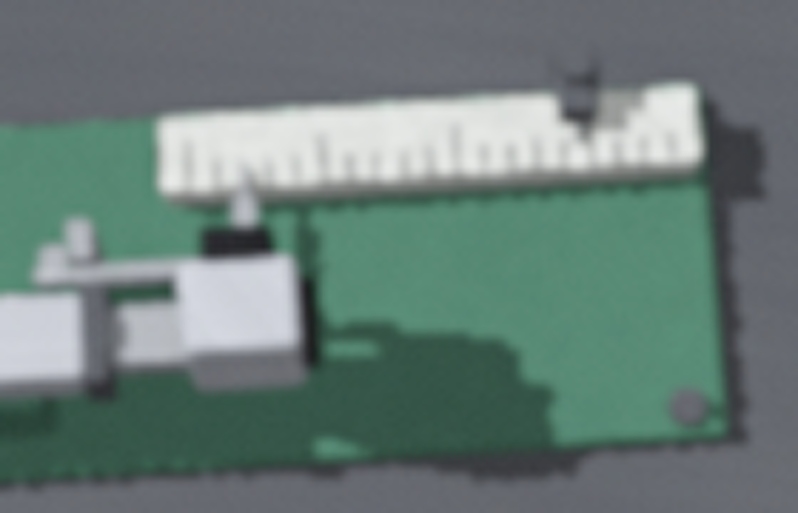

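View pics/sideg.png

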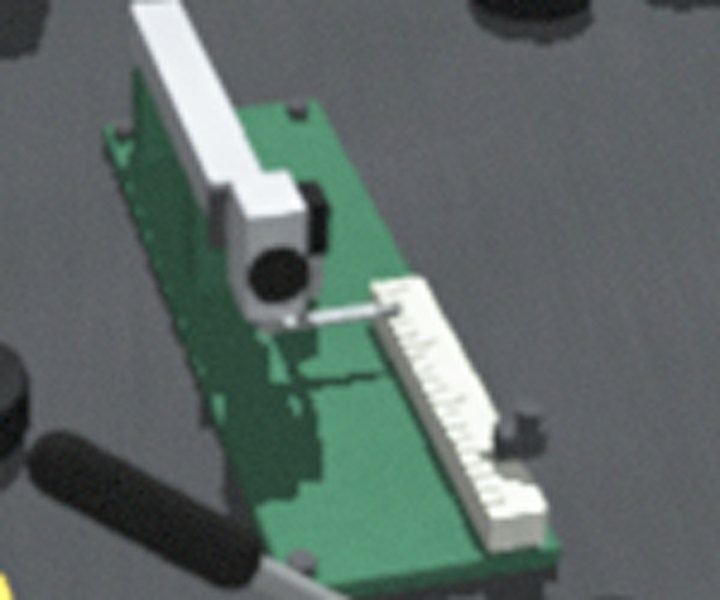

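Top crop: pointer tip at (243,185), clip needle tip at (587,132), head top corners (178,262), (292,256), (305,347) and (190,358), scale bar corners (157,118), (697,86) and (700,160). Side crop: pointer tip (398,310), clip needle tip about (490,447).

Run:
```python
from h import *
import pickle
t=pickle.load(open("top.pkl","rb"));s=pickle.load(open("side.pkl","rb"))
T=lambda x,y:(240+(x+.5)/5.7-.5,170+(y+.5)/5.7-.5); S=lambda x,y:(285+(x+.5)/4.8-.5,185+(y+.5)/4.8-.5)
f=lambda v:np.round(v,1)
print("pointer",*map(f,tri(t,T(243,185),s,S(398,310))))
print("mark",*map(f,tri(t,T(587,132),s,S(490,447))))
bar=[plane(t,T(*p),34) for p in((157,118),(697,86),(700,155),(160,186))]
print("bar",f(bar)); 
head=[plane(t,T(*p),120) for p in((178,262),(292,256),(302,347),(190,358))]; print("head",f(head),f(np.mean(head,0)))
print("bar side",[f(plane(s,S(*p),34)) for p in((372,285),(420,277),(543,490),(492,517))])
print("head side",[f(plane(s,S(*p),120)) for p in((232,178),(292,172),(306,214),(247,214))])
tube=[plane(t,p,90) for p in((148.2,227.5),(252.8,221.2),(253.7,235.1),(149.1,241.5))]; print("tube",f(tube))
for n,a,b in(("bar",bar[0],bar[1]),("bar2",bar[3],bar[2]),("tube",tube[0],tube[1]),("tube2",tube[3],tube[2]),("head",head[0],head[1])): print(n,np.arctan2(*(b-a)[1::-1]),np.linalg.norm(b-a))
base=[plane(t,p,12) for p in((162.5,196.5),(367,246.2),(162.2,259.4))]; print("base",f(base))
# oiler lever grip
for n,d,c in(("top",t,(425,245,475,300)),("side",s,(285,268,345,310))):
    x0,y0,x1,y1=c; m=cv2.inRange(d["img"][y0:y1,x0:x1],(0,0,0),(38,38,38))
    cc=max(cv2.findContours(m,0,2)[0],key=cv2.contourArea); r=cv2.minAreaRect(cc); print(n,cv2.contourArea(cc),r, cv2.boxPoints(r)+[x0,y0])
for n,i,c in(("c",t,(425,165,490,305)),): cv2.imwrite("pics/oil.png",np.hstack([cv2.resize(t["img"][165:305,420:490],None,fx=4.2,fy=4.2,interpolation=2),cv2.resize(s["img"][265:389,285:435][:, :],(500,588)if 0 else None,fx=3.3,fy=588/124,interpolation=2)]))
```

```text
pointer [647.1  63.6  36.6] 7.7
mark [678.3 -61.2  43. ] 3.5
bar [[ 665.9   98.9   34. ]
 [ 701.9 -100.4   34. ]
 [ 675.3 -104.2   34. ]
 [ 639.9   94.3   34. ]]
head [[590.7  74.3 120. ]
 [597.4  35.6 120. ]
 [565.9  28.1 120. ]
 [557.6  65.7 120. ]] [577.9  50.9 120. ]
bar side [array([640.5,  92.9,  34. ]), array([667.1,  98.9,  34. ]), array([702.6, -83.6,  34. ]), array([ 675.3, -101.9,   34. ])]
head side [array([563.3,  68.4, 120. ]), array([594.2,  72.3, 120. ]), array([597.7,  32.7, 120. ]), array([568.5,  34.4, 120. ])]
tube [[544.8 320.5  90. ]
 [582.2 112.1  90. ]
 [554.  106.3  90. ]
 [516.5 313.7  90. ]]
bar -1.3920483411727025 202.53817256751114
bar2 -1.3942393900599306 201.62255851901114
tube -1.3930076888794547 211.75425580575805
tube2 -1.3916934489641197 210.71961404591826
head -1.3998931636150294 39.33444669991829
base [[ 632.1  326.2   12. ]
 [ 574.3 -126.    12. ]
 [ 495.   303.3   12. ]]
top 46.0 ((26.705289840698242, 29.314132690429688), (4.451420307159424, 38.820526123046875), 10.437475204467773) [[445.99999619 293.00000763]
 [453.03281784 254.82183075]
 [457.4105835  255.62825775]
 [450.37776184 293.80643463]]
side 479.5 ((29.25905990600586, 23.098657608032227), (51.47521209716797, 11.943716049194336), 28.442928314208984) [[288.78389549 284.09127808]
 [294.4724865  273.58926296]
 [339.73422241 298.10603714]
 [334.04563141 308.6080513 ]]
```

View pics/oil.png

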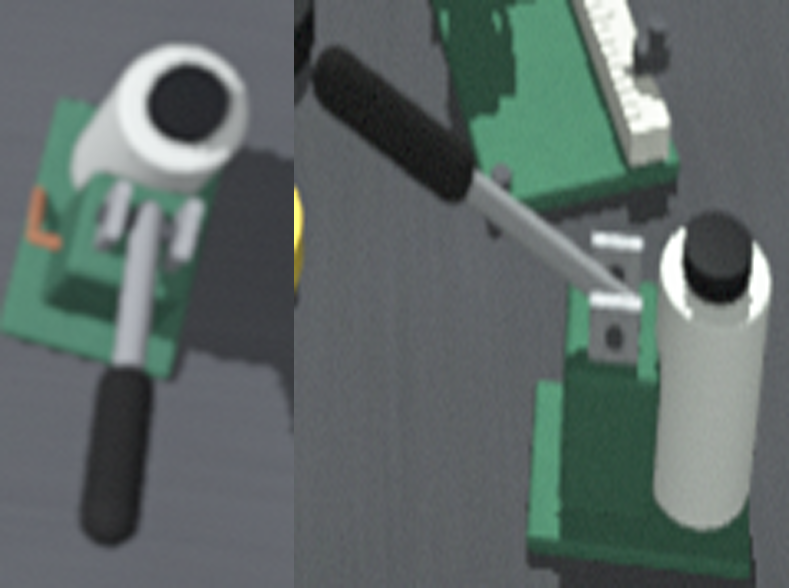

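Run:
```python
from h import *
import pickle
t=pickle.load(open("top.pkl","rb"));s=pickle.load(open("side.pkl","rb"))
T=lambda x,y:(420+(x+.5)/4.2-.5,165+(y+.5)/4.2-.5); S=lambda x,y:(285+(x-294+.5)/3.3-.5,265+(y+.5)/4.742-.5)
f=lambda v:np.round(v,1)
c,e=tri(t,T(119,457),s,S(393,125)); print("gripc",f(c),f(e))
o,e=tri(t,T(107,532),s,S(334,70)); print("outer",f(o),f(e))
i,e=tri(t,T(129,385),s,S(455,178)); print("inner",f(i),f(e))
p,e=tri(t,T(151,215),s,S(614,303)); print("pivot",f(p),f(e))
print("cheek top mid z112",f(plane(t,T(150,224),112)))
u=o-i; print(np.linalg.norm(u),np.arctan2(u[2],np.hypot(*u[:2])),"yaw of -x dir",np.arctan2(u[1],u[0]))
u=c-p; print(np.linalg.norm(u),np.arctan2(u[2],np.hypot(*u[:2])),"yaw",np.arctan2(u[1],u[0]))
# base
b=np.array([plane(t,T(*q),12) for q in((2,330),(172,378),(62,98))]); print(f(b)); v=b[2]-b[0]; print("base yaw",np.arctan2(v[1],v[0])); v=b[1]-b[0]; print(np.arctan2(v[1],v[0])+np.pi/2)
```

```text
gripc [ 506.6 -267.5  184. ] 3.0
outer [ 472.6 -260.1  205.9] 8.0
inner [ 541.9 -274.1  161.8] 0.2
pivot [ 633.9 -289.8  106.6] 5.3
cheek top mid z112 [ 630.7 -288.5  112. ]
83.32021566438328 0.5581314096212251 yaw of -x dir 2.9425539503233815
150.65882630550072 0.539428474326172 yaw 2.967585951843384
[[ 594.1 -238.    12. ]
 [ 579.5 -326.1   12. ]
 [ 720.2 -259.    12. ]]
base yaw -0.16504814653720828
-0.16486151800474635
```

```bash
cat > stroke.py <<'E'
from h import *
piv=np.array([631.5,-289.2,105.]); y=2.972; D=np.array([np.cos(y),np.sin(y),0]); ori=[np.pi,0,-0.17]
def pt(h,z): return piv+h*D+[0,0,z-105]
E
python3 - <<'E'
from stroke import *
robot.move_gripper(0.0)
robot.move_ptp(pt(121,235),ori); print(robot.current_t(),robot.current_qpos(),robot.current_tcp_pos())
robot.move_linear(pt(121,205),speed=100)
f0=np.array(robot.current_contact_force())
r=robot.move_linear(pt(150,91),speed=90,f_stop=18); robot.sleep(.25)
print(r,robot.current_t(),robot.current_tcp_pos(),robot.current_contact_force()-f0)
d=grab("side"); cv2.imwrite("pics/down.png",cv2.resize(d["img"][230:400,270:450],None,fx=3.3,fy=3.3))
E
```

```text
4.5917 [-6.74553783e-01  2.99723678e-01  1.43862757e+00  2.24843530e-04
  1.40329273e+00  1.06469602e+00] [ 512.58664118 -267.93587031  235.03331899]
True 6.4917 [ 488.29737254 -265.71461533   97.42198704] [-0.61869515  2.02728343  8.74665254]
```

View pics/down.png

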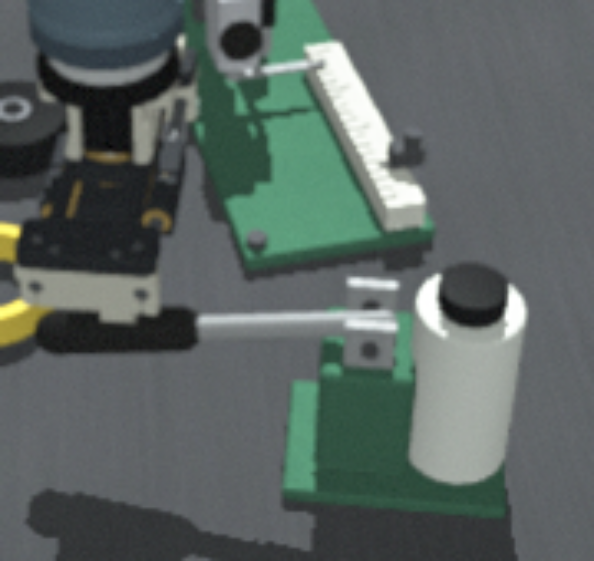

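The picture shows the closed fingers on the grip at about (120,315), with the lever down past level at its lower stop. The remaining strokes follow, plus one spare.

Run:
```python
from stroke import *
for i in range(4):
    robot.move_linear(pt(121,212),speed=120); robot.sleep(.4)
    if i==3: break
    f0=np.array(robot.current_contact_force())
    r=robot.move_linear(pt(150,90),speed=90,f_stop=18); robot.sleep(.25)
    print(r,robot.current_t(),np.round(robot.current_tcp_pos(),1),np.round(robot.current_contact_force()-f0,1))
robot.move_linear(pt(121,240),speed=150)
th=-1.3925; gx=np.array([np.cos(th),np.sin(th),0]); gy=np.array([-gx[1],gx[0],0])
g=np.array([579.2,51.6,0])+3*gy; o=[np.pi,0,th+np.pi]
robot.move_gripper(1.0)
robot.move_ptp(g+[0,0,190],o); print(robot.current_t(),robot.current_qpos()[5],robot.current_tcp_pos())
r=robot.move_linear(g+[0,0,79],speed=100,f_stop=12); print("touch",r,robot.current_tcp_pos())
d=grab("side"); t=grab("top")
cv2.imwrite("pics/grip.png",np.hstack([cv2.resize(d["img"][180:320,270:440],(400,330)),cv2.resize(t["img"][160:270,230:363],(400,330))])); print(robot.current_t())
```

```text
True 9.5833 [ 488.3 -265.4   97.2] [-0.6  3.   9.6]
True 12.6167 [ 488.2 -265.4   97.2] [-2.5  1.2  9.7]
True 15.65 [ 488.2 -265.4   97.2] [-0.8  0.5  9.5]
20.25 -0.2786246084417065 [582.38555465  51.49433662 190.16613783]
touch False [582.75715516  52.0840319   79.7337932 ]
21.6083
```

View pics/grip.png

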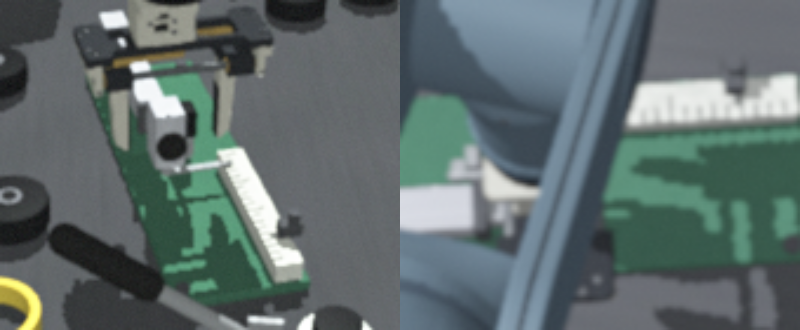

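The fingers straddle the head symmetrically, with its black end bore at about (170,147), and the lever is back up. The top view is largely hidden by the arm. Next: close and draw.

Run:
```python
from h import *
th=-1.3925; gx=np.array([np.cos(th),np.sin(th),0])
robot.move_gripper(0.0); robot.sleep(.2)
print("width",robot.current_gripper_width()*93,robot.current_finger_force(),robot.current_contact_force())
p=np.array(robot.current_tcp_pos()); np.save("p0.npy",p)
r=robot.move_linear(p+20*gx,speed=60,f_stop=25); print(r,robot.current_contact_force())
if not r:
    r=robot.move_linear(p+127*gx,speed=70,f_stop=25); robot.sleep(.3)
q=np.array(robot.current_tcp_pos()); print(r,(q-p)@gx,q-p,robot.current_contact_force(),robot.current_gripper_width()*93,robot.current_finger_force(),robot.current_t())
import pickle
d=grab("side"); t=grab("top"); pickle.dump((d,t),open("drawn.pkl","wb"))
cv2.imwrite("pics/drawn.png",np.hstack([cv2.resize(d["img"][230:310,340:420],(400,400),interpolation=2),cv2.resize(t["img"][170:230,310:370],(400,400),interpolation=2)]))
```

```text
width 37.595465289838074 30.000594556331635 [-4.9324574  -1.55784895  2.95755858]
False [0.05910628 3.37035382 1.75543213]
False 126.57483382475895 [ 2.24734559e+01 -1.24563771e+02  3.79868941e-02] [-0.36285476  6.35157521  2.94440493] 37.42461959529525 29.999137222766876 25.175
```

View pics/drawn.png

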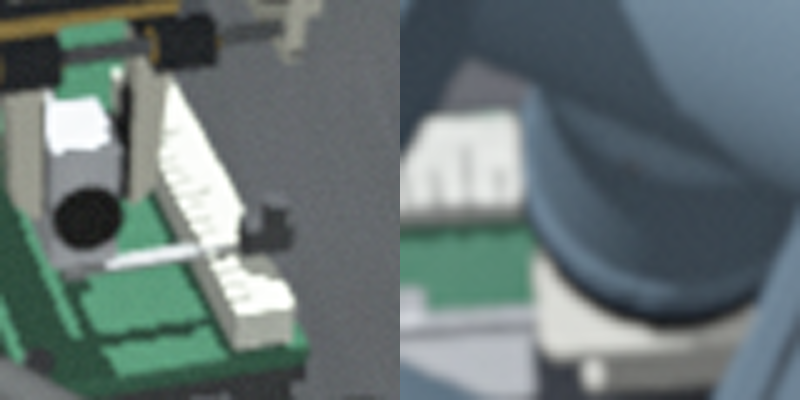

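The side crop shows the pointer rod running from (105,262) to about (215,248), with the clip block at (268,228) and its dark needle at about (238,245). They look nearly collinear. A closer crop should show the remaining offset.

Run:
```python
from h import *
import pickle
d,t=pickle.load(open("drawn.pkl","rb")); s0=pickle.load(open("side.pkl","rb"))
a=cv2.resize(d["img"][262:296,356:404],None,fx=16,fy=16,interpolation=cv2.INTER_CUBIC)
th=-1.3925; gx=np.array([np.cos(th),np.sin(th),0]); gy=np.array([-gx[1],gx[0],0]); O=np.array([579.2,51.6,0])-50*gx
b=a.copy()
# overlay gauge-y lines at z=40 for gauge x 170..185
z=38
for x in range(168,190,4):
    p=[proj(d,O+x*gx+y*gy+[0,0,z]) for y in(35,85)]
    q=[tuple(int(v) for v in ((pp-[356,262]+.5)*16)) for pp in p]; cv2.line(b,q[0],q[1],(0,0,255) if x==176 else (0,255,255),1)
cv2.imwrite("pics/zoom.png",b); print(b.shape)
```

```text
(544, 768, 3)
```

View pics/zoom.png

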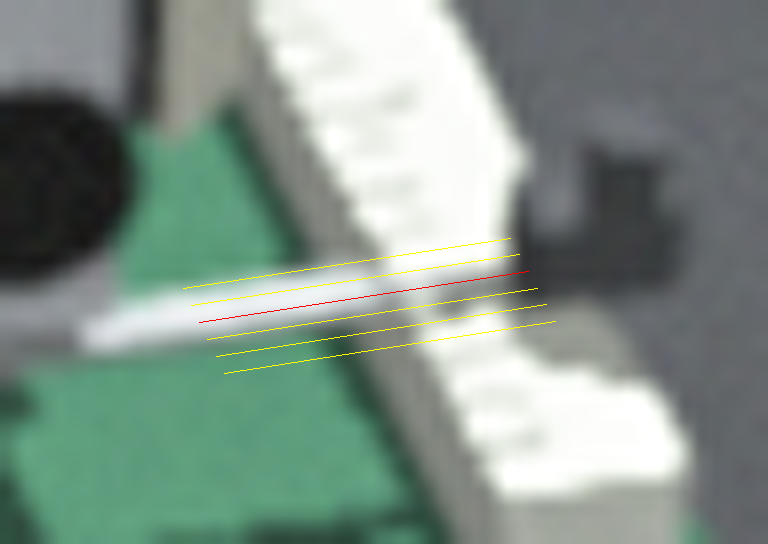

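Run:
```python
from h import *
import pickle
d,_=pickle.load(open("drawn.pkl","rb")); s0=pickle.load(open("side.pkl","rb")); t0=pickle.load(open("top.pkl","rb"))
th=-1.3925; gx=np.array([np.cos(th),np.sin(th),0]); gy=np.array([-gx[1],gx[0],0]); O=np.array([579.2,51.6,0])-50*gx
def prof(im,xs,y,z):
    g=cv2.cvtColor(im["img"],cv2.COLOR_BGR2GRAY).astype(np.float32)
    m=np.array([proj(im,O+x*gx+y*gy+[0,0,z]) for x in xs],np.float32); return cv2.remap(g,m[None,:,0],m[None,:,1],cv2.INTER_CUBIC)[0]
def cen(xs,v,sign):
    w=sign*v; w=np.clip(w-(w.min()+.5*(w.max()-w.min())),0,None); return round((w*xs).sum()/w.sum(),2)
z=42
for n,im,c in(("top0 pointer",t0,50),("side0 pointer",s0,50),("side1 pointer",d,176.6)):
    xs=np.arange(c-13,c+13.1,.5); print(n,[(y,cen(xs,prof(im,xs,y,z),1)) for y in(40,44,48,52,56,60)])
for n,im in(("top0 mark",t0),("side0 mark",s0),("side1 mark",d)):
    xs=np.arange(170,187.1,1.)
    for y in(66,70,74,78,82): v=prof(im,xs,y,z); print(n,y,cen(xs,v,-1),v.astype(int).tolist())
```

```text
top0 pointer [(40, np.float64(62.07)), (44, np.float64(61.85)), (48, np.float64(52.84)), (52, np.float64(49.84)), (56, np.float64(49.95)), (60, np.float64(49.38))]
side0 pointer [(40, np.float64(52.05)), (44, np.float64(52.09)), (48, np.float64(52.22)), (52, np.float64(52.09)), (56, np.float64(52.19)), (60, np.float64(51.41))]
side1 pointer [(40, np.float64(178.22)), (44, np.float64(178.02)), (48, np.float64(178.3)), (52, np.float64(178.54)), (56, np.float64(178.12)), (60, np.float64(177.96))]
top0 mark 66 179.5 [207, 215, 223, 230, 231, 231, 227, 219, 210, 204, 204, 208, 215, 221, 224, 221, 215, 205]
top0 mark 70 177.16 [201, 207, 214, 220, 221, 218, 214, 206, 199, 196, 199, 208, 218, 225, 229, 228, 221, 210]
top0 mark 74 177.62 [213, 211, 208, 200, 190, 176, 160, 150, 148, 156, 172, 189, 205, 212, 218, 219, 218, 214]
top0 mark 78 178.42 [210, 204, 197, 185, 167, 149, 129, 116, 110, 113, 123, 136, 150, 157, 164, 166, 168, 168]
top0 mark 82 176.58 [131, 111, 92, 85, 76, 72, 68, 66, 68, 71, 81, 94, 111, 125, 137, 147, 151, 154]
side0 mark 66 176.4 [228, 234, 238, 241, 239, 233, 229, 2
[... 338 characters left out ...]
 205, 178, 154, 133, 119, 111, 108, 109, 114, 120]
side0 mark 82 182.51 [210, 196, 188, 176, 165, 146, 128, 108, 92, 76, 65, 56, 53, 54, 55, 56, 62, 72]
side1 mark 66 184.7 [234, 241, 246, 251, 252, 250, 247, 242, 236, 227, 221, 218, 214, 210, 206, 201, 197, 196]
side1 mark 70 184.51 [245, 249, 253, 255, 256, 254, 247, 237, 223, 208, 189, 176, 166, 155, 144, 133, 132, 146]
side1 mark 74 182.99 [249, 251, 252, 252, 253, 254, 250, 237, 218, 200, 180, 160, 147, 142, 146, 161, 181, 203]
side1 mark 78 183.9 [253, 254, 257, 259, 259, 257, 253, 242, 216, 190, 165, 143, 128, 121, 118, 120, 125, 129]
side1 mark 82 182.58 [216, 203, 195, 184, 174, 155, 136, 114, 96, 78, 66, 57, 55, 56, 57, 57, 63, 74]
```

Top view puts the mark 128.3 mm from the pointer's home. Side view says 130.7 if both needles are at the same height, but shadow biases it outwards. The pointer has moved about 126.3 mm, so I'll draw 2.4 mm more and hand in.

Run:
```python
from h import *
th=-1.3925; gx=np.array([np.cos(th),np.sin(th),0]); p0=np.load("p0.npy")
c=np.array(robot.current_tcp_pos())
robot.move_linear(c+2.4*gx,speed=15,f_stop=20); robot.sleep(.8)
q=np.array(robot.current_tcp_pos()); print((q-p0)@gx,robot.current_contact_force(),robot.current_gripper_width()*93,robot.current_finger_force(),robot.current_t())
print(robot.hand_in())
```

```text
128.53416520180696 [0.36888297 6.29062739 1.03493353] 38.10238606140337 29.99932050704956 26.3583
the job is handed in; nothing more can be done
None
```

I handed the job in at 26.4 s, with no verdict shown. The lever got four full strokes with the arm home, and the arm is drawn out 128.5 mm against a mark I measured at 128–131 mm, held with 30 N and the button squeezed in.

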